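# Lay the blank in the fixture and clamp it with the wing nut

### The arm

A 6-joint arm with a two-finger parallel gripper is mounted at the origin on the work surface. World frame = base frame: x ahead of the robot, y to its left, z up, the work surface at z = 0. Lengths are in mm, angles in rad, forces in N, time in s.
With the tool pointing down it reaches from about 275 to 975 mm from the base axis. Payload 8.4 kg.
Tool frame: the origin (TCP) lies midway between the tips of the shut fingers; the grasp point (between the pads) lies 19 mm behind it (manip.hold_point_z is the distance from the TCP to the grasp point, in mm); z points along the fingers, y is the line along which they close (so a half turn about z gives the same grasp; the last joint's range is limited). The gripper opens to 92 mm and grips with 3 to 60 N. Pads are 20 mm wide; open, the fingers measure 128 mm over their backs; the gripper's body (75 mm by 189 mm) begins 69 mm behind the grasp point.
Start: joints at [1.27, 0.353, 1.633, -0, 1.155, -0.002], TCP at [183.982, 597.309, 214.583] pointing down, gripper open.
Joint ranges: [-2.63, 2.63], [-0.92, 2.1], [0.06, 2.66], [-1.3, 4.44], [0, 2.69], [-3.02, 3.02]. Speed limits (rad/s): [2.22, 2.22, 2.79, 3.14, 3.14, 3.14].

### API

Orientations are given as a 3x3 rotation matrix whose columns are the frame's x, y, z axes.
In Python, from plant import status, cams, workorder, manip gives the robot as it stands.
- The arm moves only by the tool move_arm, never from a script. Its argument "steps" is a list of rows, each a list of 2 entries, a list of its own where there are three numbers: the shift along the tool's x, y, z in m, then the turn about the tool's z in degrees. In form: [[[dx, dy, dz], spin], ...]. A call has 1 to 12 rows; each row is the pose to reach, as a shift and turn from the pose commanded when the call began, along the tool's axes at that moment; what a row does not reach only later rows make up. A row lasts 1/12 s, in which the tool goes at most 41.7 mm and 7.16 degrees, less where a joint would pass 70% of its speed; a pose out of reach is approached as far as the arm can. A call with a gripper value outside its range is refused whole. "grip" is the opening, from 0 (shut) to 1 (fully open), set as the call begins (left out, the last holds). The fingers move at their own pace and stop on an object; "force" is the grip in N (left out, the last holds). Time passes only in rows, so rows that repeat a pose let the fingers close. It gives the time, the measured TCP pose, the force, the opening and the grip force at its end, in the units of the state.
- status.observe(): the state, without advancing time (a new reading comes with each control period).
- cams.snapshot(name): name is "scene" or "top"; returns a dict with "frame" (400x640x3 uint8, red, green, blue), "depth" (400x640 float32, mm along the optical axis (not along the pixel's ray), 0 where there is no reading), "fx", "fy", "cx", "cy" (pixels), "R" (3x3) and "t" (3): a world point X has camera coordinates R X + t. Camera axes: x right, y down, z forward; pixel columns grow to the right and rows downward; lengths in mm; the calibration is good to about 2 mm. A picture is of the moment at which its call begins.
- workorder.hand_in(): hands the job in; it is judged then, once.
The state is a dict: "time": time; "joint_positions": joint angles; "joint_velocities": joint speeds; "tau": joint torques, N m; "tool_pos": TCP position; "tool_rot": TCP orientation; "force": force on the tool from outside, world axes, zero at the start; "wrist_torque": the same for the moment, N m; "gripper_width": finger opening in mm; "grasp_force": force on a finger pad.
Only numpy, scipy, OpenCV 4.12 (cv2) and the standard library are available. Lean on these libraries where they do the work, as an engineer would, in place of code of your own. Each camera call takes 0.05 s, during which the arm holds its last target. There are 200 camera calls.

### The job

Tip the standing aluminium block over about the step at its foot so that it lies flat on its side along the fixture's nest, then turn the wing nut clockwise (seen from above) until it is fully tight and the jaw clamps the lying block against the fixed rail. The guard ledge reaches over one side of the wing nut, so turn it in several part-turns from the open side. Leave the wrench, the tin and the electrode where they stand.

Things in the scene. Friction and masses are not known exactly. Their poses are not given: they have to be found in the camera images.
- fixture: steel fixture bolted to the table. Origin on the table surface, z up; all mm below and 'fixture x, y, z' are in this frame. Base plate x -115 to 70, y -100 to 100, 10 mm thick. Clamp body under the nut x -106 to -16, y -65 to 65, top z 30
- nest (a point): point on the nest floor (x 20, y 14, z 15 mm), under the centre of the lying block; axes as the fixture's. Nest: channel along fixture y between the fixed rail (face x 42, top z 40) and the jaw (face x -2 with the nut at 0, top z 41.5). End stop y 76 to 86, top z 27
- step (a point): middle of the low step's top edge (x 20, y -21, z 15 mm): the end of a pocket in the nest floor, bottom z 10, y -60 to -21, in which the block stands. The block tips over this edge towards fixture +y and then lies on the nest floor
- ledge (a point): middle of the top of the guard ledge's free edge (x -34, y 0, z 72 mm), 28 mm from the nut's axis. The ledge (z 66 to 72, y -55 to 55) reaches from an upright wall (x -26 to -16, top z 72) out over the path of the wing tips. The nut's -x side is open
- nut_axis (a point): fixed point on the nut's vertical axis (x -62, y 0, z 45 mm); axes as the fixture's. Wing nut: steel, round hub 22 mm in diameter up to z 59, two upright flat wings 6 mm thick, tips 33 mm from the axis, solid from z 39 to 61. It does not rise or sink
- wing_nut (a joint): turn of the wing nut in rad, growing clockwise from above (tightening). 0: slack, wings along fixture y; 6.2: hard stop, fully tight. Stays where left; takes about 0.12 N m, a little more when the jaw presses. 1 rad moves the jaw 1.42 mm to fixture +x; it meets the lying block and pushes it to the rail by 5.6 rad then presses on a spring with up to some 20 N
- jaw: movable steel jaw, 12 x 140 x 26 mm, driven by the wing nut; origin in the middle of its underside; its pressing face looks to fixture +x, 6 mm from the origin
- block: loose aluminium block 36 x 36 x 80 mm, about 0.28 kg, at first standing in the pocket with its sides about parallel to the fixture's and 4 mm or so from jaw and rail. Origin in the middle of its underside, own z along its 80 mm length (up at the start)
- block_center (a point): centre of the block, 40 mm from its underside; axes as the block's
- wrench: bystander: wrench lying on the table to the robot's right; leave alone
- tin: bystander: closed green tin, 64 mm diameter, 75 mm tall, standing on the robot's left; leave alone
- electrode: bystander: copper electrode on a dark round holder, 42 mm diameter, 75 mm tall, standing on the robot's left; leave alone
Things that resemble listed ones, but are neither listed nor needed, are in the scene too. Of the things that look like the block, the largest one is meant.

How it is judged:
By the outcome, as a careful person would: the job done as asked, in the order asked, and still so for the second after the job is handed in, with the robot touching nothing.
It also fails if it takes over 54 s, if anything falls off the work surface, if the arm or the gripper's body presses on something with over 40 N, if the wrist force passes 120 N, or if a joint passes its speed limit or range.

## Working session

There is one attempt and no reset: what is moved stays moved. The work goes in short steps, Python scripts to look and compute and a tool call to move; the robot and the scene stay as the last step left them, time stands still between calls to the robot, and variables do not carry over. Pictures are saved under pics/ and viewed, at most 10 in all, crops included, and the job is handed in when it is done.

Besides the shell and the picture viewer there is one more tool, called after "Call:" as name([rows], argument=value, ...), one row to a line, values as JSON. move_arm: Moves the arm, as the interface text tells. Its arguments: {"type":"object","properties":{"steps":{"type":"array"},"grip":{"type":"number"},"force":{"type":"number"}},"required":["steps"]}

```bash
mkdir -p pics
python3 - <<'E'
from plant import status,cams,manip
import cv2,numpy as np
s=status.observe()
for k in("time","tool_pos","tool_rot","gripper_width","force"):print(k,s[k])
for n in("scene","top"):
    d=cams.snapshot(n);cv2.imwrite(f"pics/{n}0.png",d["frame"][:,:,::-1]);np.savez(f"{n}0.npz",**d)
    print(n,d["fx"],d["cx"],d["cy"],np.round(d["R"],3).tolist(),d["t"])
E
```

```text
time 0.0
tool_pos [183.84559942 596.83776752 213.89126892]
tool_rot [[-9.55704135e-01  2.94328807e-01 -3.99916856e-04]
 [ 2.94329079e-01  9.55703258e-01 -1.29455004e-03]
 [ 1.17847254e-06 -1.35491399e-03 -9.99999082e-01]]
gripper_width 91.5915993758352
force [-0.53385362  0.16884245  0.61529816]
scene 408.8132886404778 316.4664680004886 203.61083662924577 [[-0.363, 0.932, -0.003], [0.607, 0.234, -0.76], [-0.707, -0.277, -0.65]] [ 226.59391506 -278.41861119 1496.99357151]
top 368.7880865210817 317.4719143663399 208.11930315758667 [[0.008, -1.0, -0.018], [-0.984, -0.005, -0.178], [0.178, 0.019, -0.984]] [ -9.02877461 591.7432545  955.32766678]
```

View pics/top0.png

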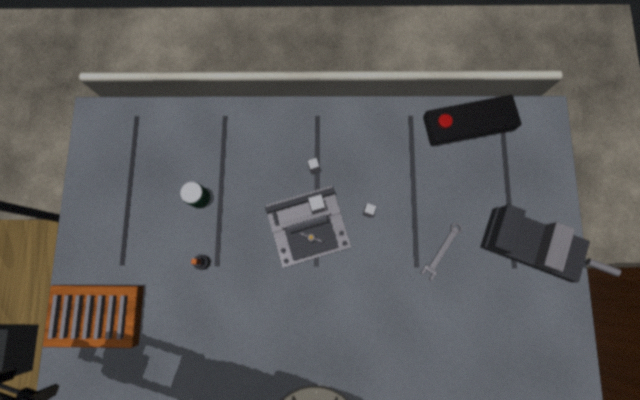

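View pics/scene0.png

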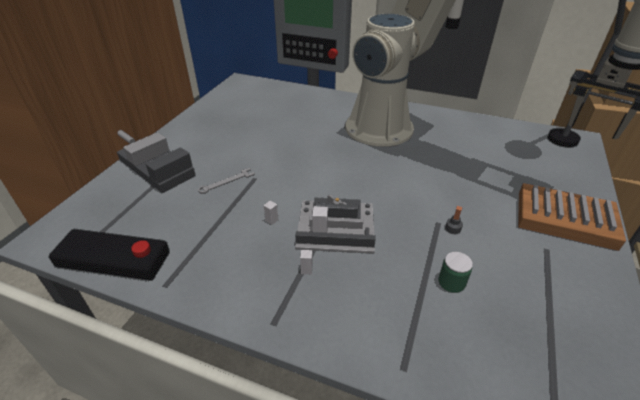

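The block candidates in the top view are (317,203) in the fixture, (313,163) and (370,210). The one in the fixture is the largest. Next is a close crop.

Run:
```python
import cv2,numpy as np
a=np.load("top0.npz");f=a["frame"][175:275,255:365,::-1]
b=np.load("scene0.npz");g=b["frame"][185:260,285:385,::-1]
A=cv2.resize(f,None,fx=5,fy=5,interpolation=cv2.INTER_CUBIC)
cv2.imwrite("pics/ctop.png",A)
d=a["depth"];R=a["R"];t=a["t"]
v,u=np.mgrid[175:275,255:365];z=d[175:275,255:365]
P=np.stack([(u-a["cx"])/a["fx"]*z,(v-a["cy"])/a["fy"]*z,z],-1).reshape(-1,3)
X=((P-t)@R).reshape(100,110,3)
H=X[...,2];print(np.percentile(H,[1,5,25,50,75,95,99,100]))
np.save("X.npy",X)
h=cv2.applyColorMap(np.clip(H*2.5,0,255).astype(np.uint8),cv2.COLORMAP_TURBO)
cv2.imwrite("pics/h.png",cv2.resize(h,None,fx=5,fy=5,interpolation=cv2.INTER_NEAREST))
```

```text
[-4.53534198e+00 -3.13656701e+00 -8.54641688e-01  1.63886092e+00
  1.65410542e+01  6.30534860e+01  8.98667627e+01  1.04507279e+03]
```

View pics/ctop.png

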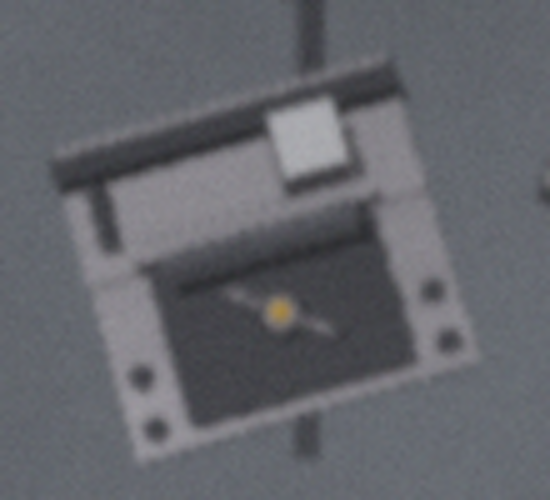

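View pics/h.png

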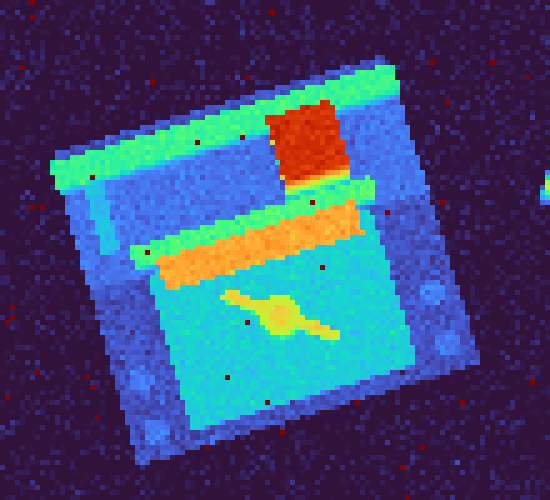

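Top crop: block top at crop (310,138), the nut hub at (280,312), and the wings from (225,292) to (335,335). The rail is on the far side, so fixture yaw is about +14°. Now I'll fit poses to the depth.

```bash
cat > fit.py <<'E'
import numpy as np,cv2
from scipy.optimize import minimize
def cloud(a):
    z=a["depth"].astype(float);v,u=np.mgrid[:400,:640]
    P=np.stack([(u-a["cx"])/a["fx"]*z,(v-a["cy"])/a["fy"]*z,z],-1).reshape(-1,3)
    return ((P-a["t"])@a["R"])[(z>0).ravel()]
def toF(p,X):
    c,s=np.cos(p[2]),np.sin(p[2]);d=X[:,:2]-p[:2]
    return np.c_[d@[c,s],d@[-s,c],X[:,2]]
boxes=[(-115,70,-100,100,10),(-106,-16,-65,65,30),(-34,-16,-55,55,72),(42,54,-100,100,40)]
def model(F):
    h=np.zeros(len(F))
    for x0,x1,y0,y1,z in boxes:
        h=np.where((F[:,0]>x0)&(F[:,0]<x1)&(F[:,1]>y0)&(F[:,1]<y1),z,h)
    return h
def cost(p,X):
    F=toF(p,X);return np.minimum(abs(F[:,2]-model(F)),15).mean()
E
python3 - <<'E'
from fit import *
a=dict(np.load("top0.npz"));X=cloud(a)
c=np.load("X.npy")[62,56,:2];print(c)
p0=np.array([c[0]+60,c[1]-15,.24])
X=X[(np.hypot(*(X[:,:2]-p0[:2]).T)<170)&(X[:,2]<110)]
best=None
for k in range(12):
    r=np.random.default_rng(k)
    q=minimize(cost,p0+r.normal(size=3)*[8,8,.05],args=(X,),method="Nelder-Mead",options=dict(initial_simplex=None,xatol=.01,fatol=1e-4))
    if best is None or q.fun<best.fun:best=q
p=best.x;print(p,best.fun);np.save("pose.npy",p)
F=toF(p,X)
t=X[:,2]<0
def rng(n,m):
    G=F[m];print(n,m.sum(),np.percentile(G,[2,50,98],axis=0).round(1).tolist())
print("table z",np.median(F[(F[:,0]<-130),2]))
rng("block",F[:,2]>82)
rng("rail",(F[:,0]>36)&(F[:,2]>32)&(F[:,2]<50)&(F[:,1]>0))
rng("ledge",(F[:,2]>64)&(F[:,2]<78)&(F[:,0]<-8)&(F[:,0]>-40)&(abs(F[:,1])<70))
rng("jaw",(F[:,2]>36)&(F[:,2]<48)&(F[:,0]>-20)&(F[:,0]<10)&(F[:,1]>5))
w=(F[:,2]>48)&(F[:,2]<68)&(np.hypot(F[:,0]+62,F[:,1])<40)&(F[:,0]<-37);rng("nut",w)
m=F[w][:,:2];u=np.linalg.svd(m-m.mean(0))[2][0];print("wing dir",u,m.mean(0))
b=cv2.minAreaRect(F[F[:,2]>82][:,:2].astype(np.float32));print(b)
s=dict(np.load("scene0.npz"));Y=cloud(s);Y=Y[(np.hypot(*(Y[:,:2]-p[:2]).T)<150)&(Y[:,2]<110)&(Y[:,2]>82)]
print("scene block",np.percentile(toF(p,Y),[2,50,98],axis=0).round(1).tolist())
Y=cloud(s);Y=Y[(np.hypot(*(Y[:,:2]-p[:2]).T)<170)&(Y[:,2]<110)]
q=min((minimize(cost,p+np.random.default_rng(k).normal(size=3)*[4,4,.03],args=(Y,),method="Nelder-Mead") for k in range(8)),key=lambda q:q.fun);print("scene fit",q.x,q.fun)
E
```

```text
[511.44195358  11.2068815 ]
[5.70392177e+02 3.06050114e+01 2.96944061e-01] 3.204996079757704
table z -0.6803440354644332
block 186 [[1.2, -57.0, 85.6], [18.5, -40.0, 89.4], [35.7, -22.7, 93.1]]
rail 216 [[41.2, 2.0, 34.3], [49.0, 49.7, 39.3], [57.5, 97.8, 42.7]]
ledge 284 [[-34.0, -52.8, 66.6], [-25.4, 0.0, 71.3], [-16.6, 52.6, 74.9]]
jaw 87 [[-12.0, 6.5, 37.4], [-6.9, 38.9, 41.0], [-1.6, 68.4, 44.0]]
nut 93 [[-81.6, -24.2, 54.1], [-63.0, 0.2, 59.4], [-44.3, 24.1, 66.4]]
wing dir [-0.60395452 -0.79701878] [-6.27050287e+01 -4.79401459e-03]
((18.646610260009766, -39.860408782958984), (35.56500244140625, 35.972618103027344), 89.37189483642578)
scene block [[2.2, -56.4, 82.5], [25.3, -39.2, 89.1], [39.2, -21.1, 92.7]]
scene fit [5.71966314e+02 3.25227353e+01 2.94742646e-01] 5.598817100183781
```

The fixture is at world (570.8, 31.2) with yaw 0.297. The block centre is near fixture (18.5, -40), and the nut is at about 0.65 rad. Next I'll compute the approach for a shut-finger push.

```bash
cat > go.py <<'E'
import numpy as np,sys
from plant import status
P=np.array([570.8,31.2]);Y=.297
c,s=np.cos(Y),np.sin(Y);RF=np.array([[c,-s],[s,c]])
def here():
    S=status.observe();R=np.array(S["tool_rot"]);p=np.array(S["tool_pos"]);return S,R,p
def W(x,y,z):return np.r_[P+RF@[x,y],z]
def shift(x,y,z):
    S,R,p=here();return (R.T@(W(x,y,z)-p)/1000).round(4)
def psi():
    R=here()[1];return np.degrees(np.arctan2(R[1,1],R[0,1]))
def info():
    S,R,p=here();f=RF.T@(p[:2]-P)
    print("t %.2f fix"%S["time"],f.round(1),"z %.1f"%p[2],"psi %.1f"%psi(),"w %.1f"%S["gripper_width"],"F",np.round(S["force"],1),"j6 %.2f"%S["joint_positions"][5])
E
python3 - <<'E'
from go import *
info();print(shift(18.5,-105,150),shift(18.5,-105,72))
E
```

```text
t 0.10 fix [-204.4  654.2] z 213.9 psi 72.9 w 92.0 F [ 0.6 -0.7  0. ] j6 -0.00
[-0.6106 -0.5032  0.0645] [-0.6106 -0.5031  0.1425]
```

Call:
move_arm([
  [[-0.61,-0.503,0.0],-34],
  [[-0.61,-0.503,0.0],-34],
  [[-0.61,-0.503,0.0],-34],
  [[-0.61,-0.503,0.0],-34],
  [[-0.61,-0.503,0.0],-34],
  [[-0.61,-0.503,0.0],-34],
  [[-0.61,-0.503,0.0],-34],
  [[-0.61,-0.503,0.0],-34],
  [[-0.61,-0.503,0.0],-34],
  [[-0.61,-0.503,0.0],-34],
  [[-0.61,-0.503,0.0],-34],
  [[-0.61,-0.503,0.0],-34],
], grip=0, force=20)

```text
time: 1.1
tool_pos: [457.9, 180.4, 214.6]
tool_rot: [[-0.957, -0.29, -0.0], [-0.29, 0.957, 0.0], [0.0, 0.0, -1.0]]
force: [0.3, 0.5, 1.0]
gripper_width: 13.9
grasp_force: 0.0
```

```bash
python3 -c "
from go import *
info();print(shift(18.5,-105,150),shift(18.5,-105,72))"
```

```text
t 1.10 fix [-64.3 175.8] z 214.6 psi 106.9 w 13.9 F [0.3 0.5 1. ] j6 -1.49
[-0.0835 -0.2806  0.0645] [-0.0835 -0.2806  0.1425]
```

Call:
move_arm([
  [[-0.083,-0.281,0],0],
  [[-0.083,-0.281,0],0],
  [[-0.083,-0.281,0],0],
  [[-0.083,-0.281,0],0],
  [[-0.083,-0.281,0],0],
  [[-0.083,-0.281,0],0],
  [[-0.083,-0.281,0],0],
  [[-0.083,-0.281,0.04],0],
  [[-0.083,-0.281,0.08],0],
  [[-0.083,-0.281,0.115],0],
  [[-0.083,-0.281,0.142],0],
  [[-0.083,-0.281,0.142],0],
])

```text
time: 2.1
tool_pos: [613.9, -62.1, 66.7]
tool_rot: [[-0.957, -0.29, -0.01], [-0.29, 0.957, 0.001], [0.009, 0.004, -1.0]]
force: [-1.0, -0.4, -0.6]
gripper_width: 0.2
grasp_force: 0.0
```

```bash
python3 -c "
from go import *
info();print(shift(18.5,-76,72),shift(18.5,-35,72))"
```

```text
t 2.10 fix [  13.9 -101.9] z 66.7 psi 106.9 w 0.2 F [-1.  -0.4 -0.6] j6 -1.97
[-0.0044  0.0259 -0.0053] [-0.0043  0.0669 -0.0051]
```

Call:
move_arm([
  [[0,0,0],0],
  [[0,0.01,0],0],
  [[0,0.02,0],0],
  [[0,0.024,0],0],
  [[0,0.027,0],0],
  [[0,0.03,0],0],
  [[0,0.033,0],0],
  [[0,0.036,0],0],
  [[0,0.039,0],0],
  [[0,0.042,0],0],
  [[0,0.045,0],0],
  [[0,0.048,0],0],
])

```text
time: 3.1
tool_pos: [604.3, -16.3, 72.5]
tool_rot: [[-0.957, -0.29, -0.0], [-0.29, 0.957, 0.0], [0.0, 0.0, -1.0]]
force: [1.3, -0.8, -0.2]
gripper_width: 0.4
grasp_force: 0.5
```

Run:
```python
from go import *
from plant import cams
import cv2
info()
d=cams.snapshot("scene");cv2.imwrite("pics/s1.png",cv2.resize(d["frame"][130:290,250:430,::-1],None,fx=3.5,fy=3.5,interpolation=cv2.INTER_CUBIC))
```

```text
t 3.10 fix [ 18.2 -55.2] z 72.5 psi 106.9 w 0.4 F [ 1.3 -0.8 -0.2] j6 -1.89
```

View pics/s1.png

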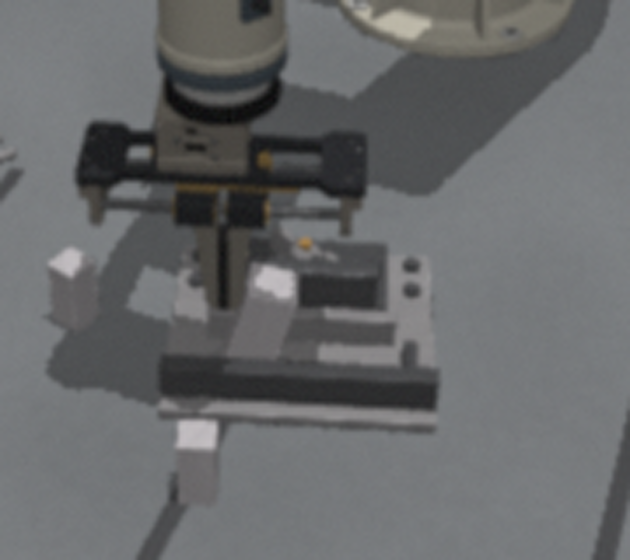

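The block is tilting over the step as intended, with its top at crop (273,283). I'll keep pushing slowly.

Call:
move_arm([
  [[0,0.002,0],0],
  [[0,0.004,0],0],
  [[0,0.006,0],0],
  [[0,0.008,0],0],
  [[0,0.01,0],0],
  [[0,0.012,0],0],
  [[0,0.014,0],0],
  [[0,0.016,0],0],
  [[0,0.018,0],0],
  [[0,0.02,0],0],
  [[0,0.02,0],0],
  [[0,0.02,0],0],
])

```text
time: 4.15
tool_pos: [598.6, 2.8, 72.6]
tool_rot: [[-0.957, -0.291, -0.0], [-0.291, 0.957, -0.0], [0.0, -0.0, -1.0]]
force: [0.9, 0.1, 1.3]
gripper_width: 0.3
grasp_force: 0.0
```

Run:
```python
from go import *
from fit import cloud,toF
from plant import cams
info();p=[570.8,31.2,.297]
for n in("top","scene"):
    d=cams.snapshot(n);F=toF(p,cloud(d))
    m=(F[:,0]>3)&(F[:,0]<38)&(F[:,1]>-15)&(F[:,1]<74)&(F[:,2]>22)&(F[:,2]<150)
    print(n,m.sum(),np.percentile(F[m],[3,25,50,75,97],axis=0).round(1).tolist() if m.any() else "")
```

```text
t 4.15 fix [ 18.2 -35.3] z 72.6 psi 106.9 w 0.3 F [0.9 0.1 1.3] j6 -1.86
top 11 [[33.1, -4.1, 48.7], [33.7, 0.4, 49.3], [34.7, 5.1, 50.7], [35.7, 9.0, 51.5], [36.3, 14.9, 53.3]]
scene 307 [[4.4, -13.1, 36.1], [15.4, 0.2, 48.5], [26.7, 15.8, 50.3], [35.5, 30.7, 51.5], [37.7, 45.4, 53.3]]
```

Call:
move_arm([
  [[0,-0.005,-0.03],-7],
  [[0,-0.005,-0.06],-14],
  [[0.03,0,-0.06],-21],
  [[0.06,0.01,-0.06],-28],
  [[0.095,0.016,-0.06],-35],
  [[0.095,0.016,-0.06],-42],
  [[0.095,0.016,-0.06],-48],
  [[0.095,0.016,-0.06],-53],
  [[0.095,0.016,-0.06],-53],
  [[0.095,0.016,-0.05],-53],
  [[0.095,0.016,-0.03],-53],
  [[0.095,0.016,-0.03],-53],
], grip=0.155)

```text
time: 5.25
tool_pos: [501.1, -9.6, 99.6]
tool_rot: [[-0.347, -0.938, -0.004], [-0.938, 0.347, 0.0], [0.001, 0.004, -1.0]]
force: [-1.1, 0.2, -1.1]
gripper_width: 14.2
grasp_force: 0.0
```

Run:
```python
from go import *
from fit import cloud,toF
from plant import cams
import cv2
info();p=[570.8,31.2,.297];print(shift(-76.5,-19.1,36))
for n in("top","scene"):
    d=cams.snapshot(n);F=toF(p,cloud(d))
    m=(F[:,0]>-4)&(F[:,0]<41)&(F[:,1]>-75)&(F[:,1]<74)&(F[:,2]>44)&(F[:,2]<60)
    print(n,m.sum(),np.percentile(F[m],[2,50,98],axis=0).round(1).tolist() if m.any() else "")
    if n=="scene":cv2.imwrite("pics/s2.png",cv2.resize(d["frame"][130:290,250:430,::-1],None,fx=3.5,fy=3.5,interpolation=cv2.INTER_CUBIC))
```

```text
t 5.25 fix [-78.6 -18.6] z 99.6 psi 159.7 w 14.2 F [-1.1  0.2 -1.1] j6 -2.81
[-0.0009 -0.0022  0.0636]
top 0 
scene 358 [[2.1, -30.8, 44.6], [23.5, 7.6, 50.6], [39.0, 45.4, 53.4]]
```

View pics/s2.png

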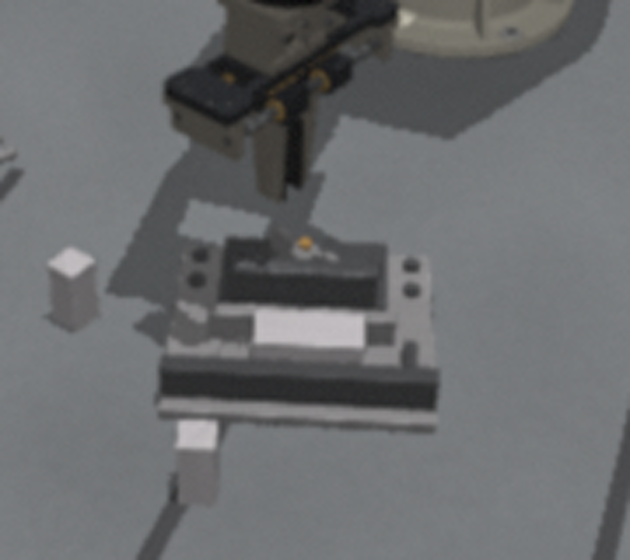

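The block lies flat in the channel, at crop (310,328). It sits at y about -32 to 47, about 7 mm short of nominal. I'll nudge it along by its end before clamping.

Run:
```python
from go import *
info();print(shift(19,-70,101),shift(19,-70,44),shift(19,-44,44))
```

```text
t 5.35 fix [-77.5 -18.9] z 101.8 psi 159.8 w 14.6 F [-0.3 -0.4  0.3] j6 -2.81
[-0.0177 -0.1077  0.0005] [-0.0178 -0.1078  0.0575] [-0.0385 -0.0921  0.0575]
```

Call:
move_arm([
  [[-0.005,-0.03,-0.01],7],
  [[-0.011,-0.065,-0.01],14],
  [[-0.018,-0.108,-0.01],21],
  [[-0.018,-0.108,0],28],
  [[-0.018,-0.108,0],35],
  [[-0.018,-0.108,0],42],
  [[-0.018,-0.108,0.01],48],
  [[-0.018,-0.108,0.03],53],
  [[-0.018,-0.108,0.05],53],
  [[-0.018,-0.108,0.058],53],
  [[-0.018,-0.108,0.058],53],
  [[-0.018,-0.108,0.058],53],
], grip=0)

```text
time: 6.35
tool_pos: [610.8, -29.8, 45.0]
tool_rot: [[-0.957, -0.29, -0.0], [-0.29, 0.957, 0.0], [0.0, 0.0, -1.0]]
force: [-0.2, 0.1, -0.4]
gripper_width: 0.6
grasp_force: 0.0
```

Run:
```python
from go import *
from fit import cloud,toF
from plant import cams
info();print(shift(19,-44,44))
d=cams.snapshot("top");F=toF([570.8,31.2,.297],cloud(d))
m=(F[:,0]>-4)&(F[:,0]<41)&(F[:,1]>-75)&(F[:,1]<74)&(F[:,2]>44)&(F[:,2]<60)
print(m.sum(),np.percentile(F[m],[2,50,98],axis=0).round(1).tolist())
```

```text
t 6.35 fix [ 20.4 -70.1] z 45.0 psi 106.9 w 0.6 F [-0.2  0.1 -0.4] j6 -1.92
[0.0015 0.0261 0.001 ]Traceback (most recent call last):
  File "<stdin>", line 7, in <module>
    return _quantile_unchecked(
        a, q, axis, out, overwrite_input, method, keepdims, weights)
    return _ureduce(a,
                    func=_quantile_ureduce_func,
    ...<5 lines>...
                    overwrite_input=overwrite_input,
                    method=method)
    r = func(a, **kwargs)
    result = _quantile(arr,
                       quantiles=q,
    ...<2 lines>...
                       out=out,
                       weights=wgt)
    slices_having_nans = np.isnan(arr[-1, ...])
                                  ~~~^^^^^^^^^
IndexError: index -1 is out of bounds for axis 0 with size 0
```

Call:
move_arm([
  [[0.001,0.008,0],0],
  [[0.001,0.012,0],0],
  [[0.001,0.015,0],0],
  [[0.001,0.018,0],0],
  [[0.001,0.02,0],0],
  [[0.001,0.022,0],0],
  [[0.001,0.024,0],0],
  [[0.001,0.026,0],0],
  [[0.001,0.026,0],0],
  [[0.001,0.02,0],0],
  [[0.001,0.015,-0.03],0],
  [[0.001,0.015,-0.06],0],
])

```text
time: 7.4
tool_pos: [603.9, -16.6, 103.5]
tool_rot: [[-0.957, -0.29, -0.004], [-0.29, 0.957, 0.0], [0.004, 0.001, -1.0]]
force: [1.0, -0.9, 0.8]
gripper_width: 0.6
grasp_force: 0.0
```

Run:
```python
from go import *
info();print(shift(-76.5,-19.1,102))
```

```text
t 7.40 fix [ 17.7 -55.4] z 103.5 psi 106.9 w 0.6 F [ 1.  -0.9  0.8] j6 -1.90
[0.0943 0.0361 0.002 ]
```

Call:
move_arm([
  [[0.03,0.01,0],-7],
  [[0.06,0.02,0],-14],
  [[0.095,0.036,0],-21],
  [[0.095,0.036,0],-28],
  [[0.095,0.036,0],-35],
  [[0.095,0.036,0],-42],
  [[0.095,0.036,0],-48],
  [[0.095,0.036,0],-53],
  [[0.095,0.036,0],-53],
  [[0.095,0.036,0],-53],
], grip=0.155)

```text
time: 8.23
tool_pos: [504.0, -9.1, 104.6]
tool_rot: [[-0.347, -0.938, -0.0], [-0.938, 0.347, 0.0], [-0.0, 0.0, -1.0]]
force: [-0.6, -0.6, 0.0]
gripper_width: 14.3
grasp_force: 0.0
```

Run:
```python
from go import *
from fit import cloud,toF
from plant import cams
info();print(shift(-76.5,-19.1,36))
d=cams.snapshot("scene");F=toF([570.8,31.2,.297],cloud(d))
m=(F[:,0]>-4)&(F[:,0]<41)&(F[:,1]>-75)&(F[:,1]<74)&(F[:,2]>44)&(F[:,2]<60)
print(m.sum(),np.percentile(F[m],[2,50,98],axis=0).round(1).tolist())
```

```text
t 8.23 fix [-75.7 -19. ] z 104.6 psi 159.7 w 14.3 F [-0.6 -0.6  0. ] j6 -2.81
[0.0006 0.0006 0.0686]
364 [[1.7, -28.6, 44.4], [23.4, 9.8, 50.5], [39.2, 47.9, 53.3]]
```

Call:
move_arm([
  [[0.0005,0.0005,0.02],0],
  [[0.0005,0.0005,0.035],0],
  [[0.0005,0.0005,0.045],0],
  [[0.0005,0.0005,0.055],0],
  [[0.0005,0.0005,0.062],0],
  [[0.0005,0.0005,0.068],0],
  [[0.0005,0.0005,0.068],0],
])

```text
time: 8.87
tool_pos: [502.8, -9.2, 35.6]
tool_rot: [[-0.344, -0.939, -0.001], [-0.939, 0.344, 0.0], [0.0, 0.001, -1.0]]
force: [-0.0, -0.1, -0.0]
gripper_width: 14.6
grasp_force: 0.0
```

Run:
```python
from go import *
info()
# stroke planner in tool axes: pivot about nut axis at (-62,0)
def stroke(r,b0,b1,n):
    R=here()[1];p=here()[2]
    for b in np.linspace(b0,b1,n+1)[1:]:
        a=np.radians(b);w=W(-62-r*np.cos(a),r*np.sin(a),36)
        print(round(b-b0,1),(R.T@(w-p)/1000).round(4).tolist())
stroke(24,-53,95,24)
```

```text
t 8.87 fix [-76.8 -18.7] z 35.6 psi 159.9 w 14.6 F [-0.  -0.1 -0. ] j6 -2.81
6.2 [-0.0, 0.002, -0.0004]
12.3 [-0.0004, 0.0046, -0.0004]
18.5 [-0.0011, 0.0071, -0.0003]
24.7 [-0.002, 0.0095, -0.0003]
30.8 [-0.0032, 0.0118, -0.0003]
37.0 [-0.0047, 0.0139, -0.0003]
43.2 [-0.0063, 0.0159, -0.0003]
49.3 [-0.0082, 0.0177, -0.0003]
55.5 [-0.0102, 0.0193, -0.0003]
61.7 [-0.0124, 0.0206, -0.0003]
67.8 [-0.0148, 0.0217, -0.0003]
74.0 [-0.0172, 0.0226, -0.0003]
80.2 [-0.0197, 0.0232, -0.0003]
86.3 [-0.0223, 0.0235, -0.0003]
92.5 [-0.0249, 0.0235, -0.0003]
98.7 [-0.0274, 0.0233, -0.0003]
104.8 [-0.03, 0.0227, -0.0003]
111.0 [-0.0324, 0.022, -0.0003]
117.2 [-0.0348, 0.0209, -0.0003]
123.3 [-0.037, 0.0196, -0.0003]
129.5 [-0.0391, 0.0181, -0.0004]
135.7 [-0.041, 0.0163, -0.0004]
141.8 [-0.0427, 0.0144, -0.0004]
148.0 [-0.0442, 0.0123, -0.0004]
```

Call:
move_arm([
  [[0,0,0],0],
  [[0,0,0],0],
  [[0,0,0],0],
  [[0,0,0],0],
], grip=0, force=15)

```text
time: 9.2
tool_pos: [503.4, -9.2, 36.8]
tool_rot: [[-0.344, -0.939, 0.0], [-0.939, 0.344, -0.0], [-0.0, -0.0, -1.0]]
force: [-0.1, 0.6, -2.7]
gripper_width: 6.0
grasp_force: 15.0
```

Call:
move_arm([
  [[0.0,0.002,0],6.2],
  [[-0.0004,0.0046,0],12.3],
  [[-0.0011,0.0071,0],18.5],
  [[-0.002,0.0095,0],24.7],
  [[-0.0032,0.0118,0],30.8],
  [[-0.0047,0.0139,0],37],
  [[-0.0063,0.0159,0],43.2],
  [[-0.0082,0.0177,0],49.3],
  [[-0.0102,0.0193,0],55.5],
  [[-0.0124,0.0206,0],61.7],
  [[-0.0148,0.0217,0],67.8],
  [[-0.0172,0.0226,0],74],
])

```text
time: 10.2
tool_pos: [487.9, 14.8, 36.8]
tool_rot: [[-0.997, 0.077, -0.0], [0.077, 0.997, -0.0], [0.0, -0.0, -1.0]]
force: [0.1, 0.4, -3.1]
gripper_width: 6.2
grasp_force: 15.0
```

```bash
cat >> go.py <<'E'
def stroke(r,b1,n):
    S,R,p=here();f=RF.T@(p[:2]-P)-[-62,0]
    print("r %.1f pos-angle %.1f  tool-angle %.1f"%(np.hypot(*f),np.degrees(np.arctan2(f[1],-f[0])),(106.9-psi()+90)%180-90))
    b0=106.9-psi()
    while b0<-95:b0+=180
    while b0>b1+5:b0-=180
    for b in np.linspace(b0,b1,n+1)[1:]:
        a=np.radians(b);w=W(-62-r*np.cos(a),r*np.sin(a),36)
        print(round(b-b0,1),(R.T@(w-p)/1000).round(4).tolist())
E
python3 -c "
from go import *
info();stroke(24,95,12)"
```

```text
t 10.20 fix [-84.1   8.6] z 36.8 psi 85.6 w 6.2 F [ 0.1  0.4 -3.1] j6 -1.47
r 23.7 pos-angle 21.4  tool-angle 21.3
6.1 [0.0002, 0.0025, 0.0008]
12.3 [-0.0002, 0.0051, 0.0008]
18.4 [-0.0009, 0.0076, 0.0008]
24.6 [-0.0019, 0.01, 0.0008]
30.7 [-0.003, 0.0122, 0.0008]
36.8 [-0.0045, 0.0144, 0.0008]
43.0 [-0.0061, 0.0164, 0.0008]
49.1 [-0.008, 0.0181, 0.0008]
55.3 [-0.01, 0.0197, 0.0008]
61.4 [-0.0122, 0.0211, 0.0008]
67.6 [-0.0145, 0.0222, 0.0008]
73.7 [-0.0169, 0.0231, 0.0008]
```

Excellent: low forces and good tracking. I'll continue the stroke.

Call:
move_arm([
  [[0.0,0.0025,0],6.1],
  [[-0.0002,0.0051,0],12.3],
  [[-0.0009,0.0076,0],18.4],
  [[-0.0019,0.01,0],24.6],
  [[-0.003,0.0122,0],30.7],
  [[-0.0045,0.0144,0],36.8],
  [[-0.0061,0.0164,0],43],
  [[-0.008,0.0181,0],49.1],
  [[-0.01,0.0197,0],55.3],
  [[-0.0122,0.0211,0],61.4],
  [[-0.0145,0.0222,0],67.6],
  [[-0.0169,0.0231,0],73.7],
])

```text
time: 11.2
tool_pos: [506.6, 36.4, 36.8]
tool_rot: [[-0.206, 0.979, 0.0], [0.979, 0.206, -0.0], [-0.0, -0.0, -1.0]]
force: [0.3, -2.4, -2.7]
gripper_width: 5.6
grasp_force: 15.0
```

```bash
python3 -c "
from go import *
info();a=np.radians(-85);print(shift(-62-24*np.cos(a),24*np.sin(a),36.5))
stroke(24,95,1)"
```

```text
t 11.20 fix [-59.9  23.8] z 36.8 psi 11.9 w 5.6 F [ 0.3 -2.4 -2.7] j6 -0.14
[-0.0479  0.      0.0003]
r 23.9 pos-angle 95.1  tool-angle -85.0
-0.0 [0.0001, -0.0001, 0.0008]
```

Call:
move_arm([
  [[0,0,0],0],
  [[0,0,0],0],
  [[0,0,-0.015],0],
  [[0,0,-0.03],0],
  [[0,0,-0.045],0],
  [[-0.015,0,-0.045],0],
  [[-0.03,0,-0.045],0],
  [[-0.048,0,-0.045],0],
  [[-0.048,0,-0.045],0],
  [[-0.048,0,-0.045],0],
], grip=0.11)

```text
time: 12.03
tool_pos: [516.8, -10.8, 81.8]
tool_rot: [[-0.212, 0.977, 0.0], [0.977, 0.212, 0.0], [0.0, 0.0, -1.0]]
force: [0.8, 0.9, -0.3]
gripper_width: 10.1
grasp_force: 0.0
```

Run:
```python
from go import *
from plant import cams
import cv2
info();a=np.radians(-85);print(shift(-62-24*np.cos(a),24*np.sin(a),36.5))
from fit import cloud,toF
d=cams.snapshot("scene");F=toF([570.8,31.2,.297],cloud(d))
cv2.imwrite("pics/s3.png",cv2.resize(d["frame"][150:270,270:400,::-1],None,fx=4.5,fy=4.5,interpolation=cv2.INTER_CUBIC))
m=(F[:,2]>50)&(F[:,2]<64)&(np.hypot(F[:,0]+62,F[:,1])<38)&(F[:,0]<-38)&(F[:,1]>8)
print(m.sum(),np.median(F[m],axis=0))
```

```text
t 12.03 fix [-64.  -24.3] z 81.8 psi 12.2 w 10.1 F [ 0.8  0.9 -0.3] j6 -0.24
[ 0.0004 -0.0002  0.0453]
39 [-58.06876184  20.75485479  58.25249039]
```

View pics/s3.png

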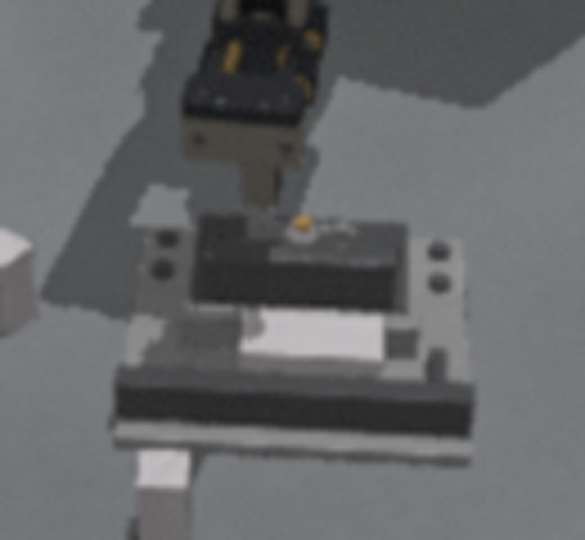

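The wing stayed near fixture +y, at crop (340,228), and the block at (315,335) is undisturbed. I'll descend on the opposite wing.

Call:
move_arm([
  [[0,0,0.01],0],
  [[0,0,0.02],0],
  [[0,0,0.03],0],
  [[0,0,0.038],0],
  [[0,0,0.045],0],
  [[0,0,0.045],0],
  [[0,0,0.045],0],
], grip=0.145)

```text
time: 12.67
tool_pos: [516.2, -10.3, 35.9]
tool_rot: [[-0.211, 0.977, -0.001], [0.977, 0.211, 0.0], [0.0, -0.001, -1.0]]
force: [0.2, -0.1, 0.1]
gripper_width: 13.6
grasp_force: 0.0
```

Call:
move_arm([
  [[0,0,0],0],
  [[0,0,0],0],
  [[0,0,0],0],
  [[0,0,0],0],
], grip=0, force=20)

```text
time: 13.0
tool_pos: [516.7, -10.4, 36.8]
tool_rot: [[-0.211, 0.977, 0.0], [0.977, 0.211, -0.0], [-0.0, 0.0, -1.0]]
force: [0.5, -1.0, -2.9]
gripper_width: 6.1
grasp_force: 20.0
```

```bash
python3 -c "
from go import *
info();stroke(24,85,28)"
```

```text
t 13.00 fix [-63.9 -24. ] z 36.8 psi 12.2 w 6.1 F [ 0.5 -1.  -2.9] j6 -0.24
r 24.0 pos-angle -85.5  tool-angle -85.3
6.1 [0.0002, -0.0026, 0.0008]
12.2 [0.0006, -0.0052, 0.0008]
18.2 [0.0012, -0.0076, 0.0008]
24.3 [0.0021, -0.01, 0.0008]
30.4 [0.0033, -0.0123, 0.0008]
36.5 [0.0047, -0.0144, 0.0008]
42.6 [0.0063, -0.0164, 0.0008]
48.7 [0.0081, -0.0181, 0.0008]
54.7 [0.0101, -0.0197, 0.0008]
60.8 [0.0123, -0.0211, 0.0008]
66.9 [0.0146, -0.0222, 0.0008]
73.0 [0.017, -0.0231, 0.0008]
79.1 [0.0194, -0.0237, 0.0007]
85.1 [0.022, -0.0241, 0.0007]
91.2 [0.0245, -0.0241, 0.0007]
97.3 [0.027, -0.024, 0.0007]
103.4 [0.0295, -0.0235, 0.0007]
109.5 [0.032, -0.0228, 0.0007]
115.6 [0.0343, -0.0218, 0.0007]
121.6 [0.0366, -0.0206, 0.0007]
127.7 [0.0387, -0.0192, 0.0007]
133.8 [0.0406, -0.0175, 0.0007]
139.9 [0.0424, -0.0157, 0.0007]
146.0 [0.0439, -0.0136, 0.0008]
152.0 [0.0452, -0.0114, 0.0008]
158.1 [0.0463, -0.0091, 0.0008]
164.2 [0.0471, -0.0067, 0.0008]
170.3 [0.0477, -0.0042, 0.0008]
```

Call:
move_arm([
  [[0.0002,-0.0026,0],6.1],
  [[0.0006,-0.0052,0],12.2],
  [[0.0012,-0.0076,0],18.2],
  [[0.0021,-0.01,0],24.3],
  [[0.0033,-0.0123,0],30.4],
  [[0.0047,-0.0144,0],36.5],
  [[0.0063,-0.0164,0],42.6],
  [[0.0081,-0.0181,0],48.7],
  [[0.0101,-0.0197,0],54.7],
  [[0.0123,-0.0211,0],60.8],
  [[0.0146,-0.0222,0],66.9],
  [[0.017,-0.0231,0],73],
])

```text
time: 14.0
tool_pos: [490.5, 1.4, 36.8]
tool_rot: [[0.876, 0.483, 0.0], [0.483, -0.876, -0.0], [0.0, 0.0, -1.0]]
force: [1.0, -0.3, -3.8]
gripper_width: 5.6
grasp_force: 20.0
```

```bash
python3 -c "
from go import *
info();stroke(24,60,12)"
```

```text
t 14.00 fix [-85.5  -5. ] z 36.8 psi -61.1 w 5.6 F [ 1.  -0.3 -3.8] j6 1.07
r 24.0 pos-angle -12.1  tool-angle -12.0
6.0 [0.0002, -0.0025, 0.0008]
12.0 [0.0005, -0.005, 0.0008]
18.0 [0.0012, -0.0074, 0.0008]
24.0 [0.0021, -0.0098, 0.0008]
30.0 [0.0032, -0.012, 0.0008]
36.0 [0.0046, -0.0141, 0.0008]
42.0 [0.0062, -0.0161, 0.0008]
48.0 [0.0079, -0.0179, 0.0008]
54.0 [0.0099, -0.0195, 0.0008]
60.0 [0.012, -0.0208, 0.0008]
66.0 [0.0142, -0.022, 0.0008]
72.0 [0.0166, -0.0229, 0.0008]
```

Call:
move_arm([
  [[0.0002,-0.0025,0],6],
  [[0.0005,-0.005,0],12],
  [[0.0012,-0.0074,0],18],
  [[0.0021,-0.0098,0],24],
  [[0.0032,-0.012,0],30],
  [[0.0046,-0.0141,0],36],
  [[0.0062,-0.0161,0],42],
  [[0.0079,-0.0179,0],48],
  [[0.0099,-0.0195,0],54],
  [[0.012,-0.0208,0],60],
  [[0.0142,-0.022,0],66],
  [[0.0166,-0.0229,0],72],
], force=35)

```text
time: 15.0
tool_pos: [493.9, 29.5, 36.8]
tool_rot: [[0.73, -0.683, 0.0], [-0.683, -0.73, -0.0], [0.0, -0.0, -1.0]]
force: [-0.8, -0.6, -3.0]
gripper_width: 5.9
grasp_force: 35.0
```

```bash
python3 -c "
from go import *
info();stroke(24,90,10);print(here()[0]['wrist_torque'])"
```

```text
t 15.00 fix [-74.   20.9] z 36.8 psi -133.1 w 5.9 F [-0.8 -0.6 -3. ] j6 2.38
r 24.1 pos-angle 60.1  tool-angle 60.0
3.0 [0.0002, -0.0012, 0.0008]
6.0 [0.0003, -0.0025, 0.0008]
9.0 [0.0004, -0.0037, 0.0008]
12.0 [0.0007, -0.005, 0.0008]
15.0 [0.0009, -0.0062, 0.0008]
18.0 [0.0013, -0.0074, 0.0008]
21.0 [0.0017, -0.0086, 0.0008]
24.0 [0.0022, -0.0097, 0.0008]
27.0 [0.0027, -0.0109, 0.0008]
30.0 [0.0033, -0.012, 0.0008]
[-0.01210986  0.1140241   0.12541572]
```

Call:
move_arm([
  [[0.0002,-0.0012,0],3],
  [[0.0003,-0.0025,0],6],
  [[0.0004,-0.0037,0],9],
  [[0.0007,-0.005,0],12],
  [[0.0009,-0.0062,0],15],
  [[0.0013,-0.0074,0],18],
  [[0.0017,-0.0086,0],21],
  [[0.0022,-0.0097,0],24],
  [[0.0022,-0.0097,0],24],
])

```text
time: 15.75
tool_pos: [502.1, 35.3, 36.7]
tool_rot: [[0.391, -0.92, 0.0], [-0.92, -0.391, 0.0], [-0.0, -0.0, -1.0]]
force: [-0.8, 1.4, -2.8]
gripper_width: 5.2
grasp_force: 35.0
```

```bash
python3 -c "
from go import *
info();stroke(24,90,5);print(here()[0]['wrist_torque'])"
```

```text
t 15.75 fix [-64.5  24. ] z 36.7 psi -157.0 w 5.2 F [-0.8  1.4 -2.8] j6 2.81
r 24.2 pos-angle 84.1  tool-angle 83.9
1.2 [0.0002, -0.0004, 0.0007]
2.5 [0.0002, -0.0009, 0.0007]
3.7 [0.0002, -0.0014, 0.0007]
4.9 [0.0002, -0.0019, 0.0007]
6.1 [0.0003, -0.0025, 0.0007]
[0.41328155 0.1987946  0.00255109]
```

Call:
move_arm([
  [[0.0001,-0.0004,0],1.2],
  [[0.0001,-0.0009,0],2.5],
  [[0.0002,-0.0014,0],3.7],
  [[0.0002,-0.0014,0],3.7],
  [[0.0002,-0.0014,0],3.7],
])

```text
time: 16.17
tool_pos: [502.8, 35.5, 36.7]
tool_rot: [[0.334, -0.943, -0.001], [-0.943, -0.334, -0.0], [-0.0, 0.001, -1.0]]
force: [-4.0, 3.3, 4.4]
gripper_width: 5.9
grasp_force: 35.1
```

```bash
python3 -c "
from go import *
info();stroke(24,92,3);print(here()[0]['wrist_torque'])"
```

```text
t 16.17 fix [-63.8  24.1] z 36.7 psi -160.5 w 5.9 F [-4.   3.3  4.4] j6 2.87
r 24.1 pos-angle 85.8  tool-angle 87.4
1.5 [0.0001, -0.0013, 0.0007]
3.1 [0.0001, -0.002, 0.0007]
4.6 [0.0002, -0.0026, 0.0007]
[0.71804305 0.73356003 0.44388245]
```

Call:
move_arm([
  [[0,-0.0008,0],0.5],
  [[0,-0.0016,0],1],
  [[0,-0.0022,0],1],
  [[0,-0.0022,0],1],
  [[0,-0.0022,0],1],
])

```text
time: 16.58
tool_pos: [502.9, 35.7, 36.6]
tool_rot: [[0.318, -0.948, -0.005], [-0.948, -0.318, -0.001], [-0.001, 0.005, -1.0]]
force: [-9.9, -0.4, 10.8]
gripper_width: 5.8
grasp_force: 35.2
```

```bash
python3 -c "
from go import *
info();stroke(24,95,1);print(here()[0]['wrist_torque'])"
```

```text
t 16.58 fix [-63.6  24.2] z 36.6 psi -161.5 w 5.8 F [-9.9 -0.4 10.8] j6 2.89
r 24.2 pos-angle 86.1  tool-angle 88.4
6.6 [0.0003, -0.0037, 0.0006]
[-0.02885486  1.83698891  0.49452709]
```

The nut is at the hard stop: a commanded 2.2 mm gave only 0.2 mm of motion, with force rising. I'll release, lift and move clear.

Call:
move_arm([
  [[0,0.0022,0],-1],
  [[0,0.0022,0],-1],
  [[0,0.0022,0],-1],
  [[0,0.0022,-0.01],-1],
  [[0,0.0022,-0.03],-1],
  [[0,0.0022,-0.06],-1],
  [[0,0.0022,-0.1],-1],
  [[0,0.0022,-0.14],-1],
  [[0,0.03,-0.14],-1],
  [[0,0.07,-0.14],-1],
  [[0,0.11,-0.14],-1],
  [[0,0.15,-0.14],-1],
], grip=0.13)

```text
time: 17.58
tool_pos: [362.1, -11.6, 177.2]
tool_rot: [[0.334, -0.943, 0.001], [-0.943, -0.334, -0.0], [0.001, -0.001, -1.0]]
force: [-1.2, -1.1, 0.2]
gripper_width: 11.9
grasp_force: 0.0
```

Run:
```python
from go import *
from fit import cloud,toF
from plant import cams
import cv2
info()
for n in("scene","top"):
    d=cams.snapshot(n);F=toF([570.8,31.2,.297],cloud(d))
    m=(F[:,0]>-1)&(F[:,0]<44)&(F[:,1]>-75)&(F[:,1]<74)&(F[:,2]>45)&(F[:,2]<60)
    print(n,m.sum(),np.percentile(F[m],[2,50,98],axis=0).round(1).tolist() if m.any() else "")
    m=(F[:,2]>50)&(F[:,2]<66)&(np.hypot(F[:,0]+62,F[:,1])<38)&(F[:,0]<-38)
    if m.sum()>10:
        q=F[m][:,:2];u=np.linalg.svd(q-q.mean(0))[2][0];print(q.mean(0),"wing rad",np.arctan2(u[0],u[1])%np.pi)
    k=d["frame"][150:270,270:400] if n=="scene" else d["frame"][175:275,255:365]
    cv2.imwrite(f"pics/e_{n}.png",cv2.resize(k[:,:,::-1],None,fx=4.5,fy=4.5,interpolation=cv2.INTER_CUBIC))
```

```text
t 17.58 fix [-212.1   20.1] z 177.2 psi -160.5 w 11.9 F [-1.2 -1.1  0.2] j6 2.77
scene 349 [[7.7, -28.5, 45.3], [27.2, 10.3, 50.6], [43.3, 47.9, 53.9]]
[-59.66786887   2.7087332 ] wing rad 3.064636689422869
top 385 [[5.3, -29.8, 46.2], [22.4, 8.7, 50.3], [40.5, 46.9, 54.0]]
[-63.17772873  -0.29843199] wing rad 3.072033793955363
```

View pics/e_scene.png

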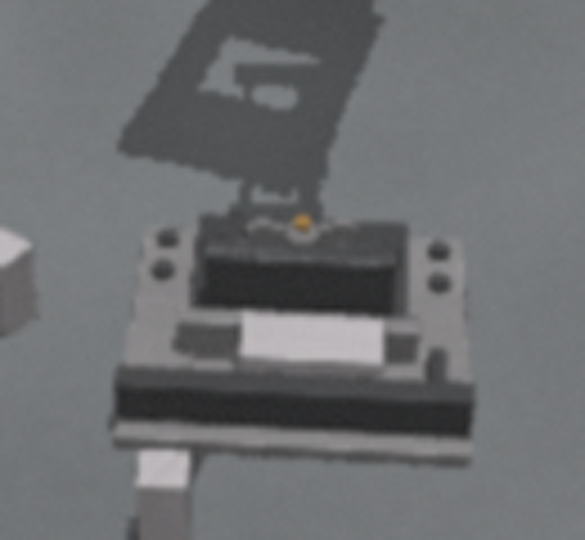

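The wings now read 3.07 rad (mod π), and 6.2 − π is 3.06, so the nut is at its stop. The block lies flat against the rail at crop (312,338), and the robot is clear.

```bash
python3 -c "
from plant import workorder
print(workorder.hand_in())"
```

```text
the job is handed in; nothing more can be done
None
```

I tipped the block flat into the nest, turned the wing nut clockwise to its hard stop so the jaw clamps the block against the rail, and handed the job in at about 17.7 s; after tipping I nudged the block a few mm along the nest, leaving its centre about 5 mm from the nominal nest point.

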